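Shift the tube roller mixer into third

ROBOT

A 6-joint arm with a two-finger parallel gripper is mounted at the origin on the work surface. World frame = base frame: x ahead of the robot, y to its left, z up, the work surface at z = 0. Lengths are in m, angles in rad, forces in N, time in s.
With the tool pointing down it reaches from about 0.3 to 0.775 m from the base axis. Payload 14.6 kg.
Tool frame: the origin (TCP) lies at the very end of the fingers, on their centre line; the grasp point (between the pads) lies 19 mm behind it; x points along the fingers, z is the direction in which the jaws open and shut, and the axes are right-handed (so a half turn about x gives the same grasp; the last joint's range is limited). The gripper opens to 94 mm and grips with 3 to 60 N. Pads are 16 mm wide; open, the fingers measure 119 mm over their backs; the gripper's body (75 mm by 177 mm) begins 78 mm behind the grasp point.
Start: joints at [1.175, 0.3, 1.521, -0, 1.321, -0.067], TCP at [0.178, 0.521, 0.205] pointing down, gripper open.
Joint ranges: [-3.03, 3.03], [-0.79, 2.21], [0.23, 2.52], [-1.04, 4.18], [0, 3.07], [-2.55, 2.55]. Speed limits (rad/s): [2.22, 2.22, 2.57, 3.14, 3.14, 3.14].

INTERFACE

Orientations are given as [roll, pitch, yaw] about the fixed x, y, z axes, in that order (R = Rz(yaw) Ry(pitch) Rx(roll)).
In Python, from station import ctrl gives the robot as it stands. The module is installed in compiled form; this text tells all that it offers.
- The arm moves only by the tool servo_tool, never from a script. Its argument "motion" is one flat list of numbers, 4 for each row, row after row: the shift along the tool's x, y, z in mm, then the turn about the tool's x in degrees. In form: [dx, dy, dz, roll, dx, dy, dz, roll, ...]. A call has 1 to 20 rows; each row is the pose to reach, as a shift and turn from the pose commanded when the call began, along the tool's axes at that moment; what a row does not reach only later rows make up. A row lasts 1/8 s, in which the tool goes at most 62.5 mm and 10.7 degrees, less where a joint would pass 70% of its speed; a pose out of reach is approached as far as the arm can. A call with a gripper value outside its range is refused whole. "gripper" is the opening, from 0 (shut) to 1 (fully open), set as the call begins (left out, the last holds). The fingers move at their own pace and stop on an object; "force" is the grip in N (left out, the last holds). Time passes only in rows, so rows that repeat a pose let the fingers close. It gives the time, the measured TCP pose, the force and the opening at its end, in the units of the state.
- ctrl.get_obs(): the state, without advancing time (a new reading comes with each control period).
- ctrl.camera(name): name is "scene" or "top" or "wrist"; returns a dict with "color" (400x640x3 uint8, red, green, blue), "z_map" (400x640 float32, m along the optical axis (not along the pixel's ray), 0 where there is no reading), "fx", "fy", "cx", "cy" (pixels), "rvec" (rotation vector, rad) and "tvec" (3), from world to camera coordinates, as OpenCV has them. Camera axes: x right, y down, z forward; pixel columns grow to the right and rows downward; lengths in m; the calibration is good to about 2 mm. A picture is of the moment at which its call begins.
- ctrl.hand_in(): hands the job in, once; it reports no verdict.
The state is a dict: "time_s": time; "qpos": joint angles; "joint_vel": joint speeds; "tau": joint torques, N m; "ee_pos": TCP position; "eef_rot": TCP orientation; "force": force on the tool from outside, world axes, zero at the start; "moment": the same for the moment, N m; "grip_width": finger opening in m.
Only numpy, scipy, OpenCV 4.12 (cv2) and the standard library are available. Lean on these libraries where they do the work, as an engineer would, in place of code of your own. Each camera call takes 0.05 s, during which the arm holds its last target.

TASK

Put the laboratory tube roller mixer into third gear: with shut fingers, push the knob of its gear lever along the H-shaped gate, to the middle of the left-hand lane, across to the right-hand lane, then forward (away from the mixer's front, towards its rollers) fully home into the third slot, the one marked with three dots, and leave it there. Only push the knob, never take it between the fingers; do not let it run into the fourth slot on the way, and leave everything that stands around the mixer where it is.

Things in the scene. Friction and masses are not known exactly. Their poses are not given: they have to be found in the camera images.
- mixer: White roller mixer fixed to the table, place and yaw (up to 0.5 rad) vary. Gearbox head 180 x 180 mm, 98 high, with an aluminium gate plate (top at 110 mm); behind it, x = 90 to 300 mm, a roller deck 360 mm wide, up to 94 mm high with its tubes. Origin on the table under the lever's pivot; x forward (front to rollers), y left, z up.
- gate (a point): Centre of the H-shaped gate, on the plate's top. Lanes run along the mixer's x. Left lane (+y): first slot forward (one dot), second back (two dots). Right lane (-y): third slot forward (three dots), fourth back (four dots). A cross channel at x = 0 joins them; the stem passes only with the knob within about 7 mm of x = 0 (shift within 0.05 rad); rounded corners ease it in. Axes as the mixer's.
- knob (a point): Centre of the black pear-shaped knob, 34 mm across, 46 tall (24 below, 22 above this point), on a 10 mm steel stem, 150 mm from the pivot (30 mm above the table); 180 mm above the table upright. It travels about 47 mm each way along the mixer's x, 44 mm along its y. No spring: it stays where left; 1.5 to 2 N at the knob moves it. z along the stem.
- third (a point): Fixed point of the mixer where the knob's centre lies when the lever is fully home in the third slot, at about (45, -42, 166) mm in the mixer's frame; axes as the mixer's.
- shift (a joint): Forward and back lean of the lever, rad: 0 in the cross channel, +0.32 fully forward, -0.32 fully back. At the start anywhere from -0.29 to 0.29, in the left lane.
- stick (a joint): Sideways lean of the lever, rad: -0.30 hard over in the left lane (where it starts), +0.30 hard over in the right lane; the walls of a slot let it play between about 0.27 and 0.30.
- bottle: Bystander, loose, to be left alone (sizes in mm): drink bottle, diameter 60, height 165. Origin at the centre of its underside.
- jar: Bystander, loose, to be left alone (sizes in mm): amber glass jar, diameter 60, height 70. Origin at the centre of its underside.
- rack: Bystander, loose, to be left alone (sizes in mm): white test tube rack, 100 x 220, 92 high with the tubes. Origin at the centre of its underside.
- tray: Bystander, loose, to be left alone (sizes in mm): low steel tray 200 x 150, 22 high. Origin at the centre of its underside.
- pad: Bystander, loose, to be left alone (sizes in mm): pale note pad 110 x 80 x 12 lying in the tray. Origin at the centre of its underside.
- cap: Bystander, loose, to be left alone (sizes in mm): loose white screw cap, diameter 44, height 16. Origin at the centre of its underside.

How it is judged:
By the outcome, as a careful person would: the job done as asked, in the order asked, and still so for the second after the job is handed in, with the robot touching nothing.
It also fails if it takes over 58 s, if anything falls off the work surface, if the arm or the gripper's body presses on something with over 40 N, if the wrist force passes 120 N, or if a joint passes its speed limit or range.

## Working session

There is one attempt and no reset: what is moved stays moved. The work goes in short steps, Python scripts to look and compute and a tool call to move; the robot and the scene stay as the last step left them, time stands still between calls to the robot, and variables do not carry over. Pictures are saved under pics/ and viewed, and the job is handed in when it is done.

Besides the shell and the picture viewer there is one more tool, called after ">>>" as name(argument=value, ...), one argument or row to a line, values as JSON. servo_tool: Moves the arm, as the interface text tells. Its arguments: {"type":"object","properties":{"motion":{"type":"array","items":{"type":"number"}},"gripper":{"type":"number"},"force":{"type":"number"}},"required":["motion"]}

```bash
mkdir -p pics; cat > h.py <<'E'
import numpy as np, cv2
from scipy.spatial.transform import Rotation as R
from station import ctrl
def cam(n):
    c=ctrl.camera(n); c['R']=cv2.Rodrigues(np.array(c['rvec'],float))[0]; c['t']=np.array(c['tvec'],float).ravel(); return c
def save(c,f): cv2.imwrite('pics/'+f,c['color'][:,:,::-1])
def pt(c,u,v):
    z=c['z_map'][int(v),int(u)]; p=np.array([(u-c['cx'])/c['fx']*z,(v-c['cy'])/c['fy']*z,z]); return c['R'].T@(p-c['t'])
def cloud(c):
    v,u=np.mgrid[:400,:640]; z=c['z_map']; p=np.stack([(u-c['cx'])/c['fx']*z,(v-c['cy'])/c['fy']*z,z],-1); return (p-c['t'])@c['R']
def ray(c,u,v,h):
    d=c['R'].T@np.array([(u-c['cx'])/c['fx'],(v-c['cy'])/c['fy'],1]); o=-c['R'].T@c['t']; return o+d*(h-o[2])/d[2]
E
python3 - <<'E'
from h import *
o=ctrl.get_obs(); print({k:np.round(v,3) for k,v in o.items()})
for n in ['scene','top','wrist']:
    c=cam(n); save(c,n+'0.png'); print(n,-c['R'].T@c['t'],c['fx'])
E
```

```text
{'time_s': np.float64(0.0), 'qpos': array([ 1.175,  0.3  ,  1.522, -0.   ,  1.321, -0.067]), 'joint_vel': array([-0.001,  0.002, -0.001,  0.   , -0.   ,  0.   ]), 'tau': array([ 1.0000e-03, -5.3181e+01, -3.5274e+01,  7.1000e-02,  2.4000e-02,
       -0.0000e+00]), 'ee_pos': array([0.178, 0.52 , 0.205]), 'eef_rot': array([ 3.098,  1.57 , -1.943]), 'force': array([-0.136, -0.296, -0.057]), 'moment': array([-0.01 , -0.043,  0.01 ]), 'grip_width': np.float64(0.094)}
scene [1.25191922 0.01610082 0.96127226] 366.0811195680932
top [0.41276373 0.06082355 1.11680012] 401.6732079425735
wrist [0.09714918 0.54816351 0.38499832] 290.6706232275415
```

View pics/scene0.png

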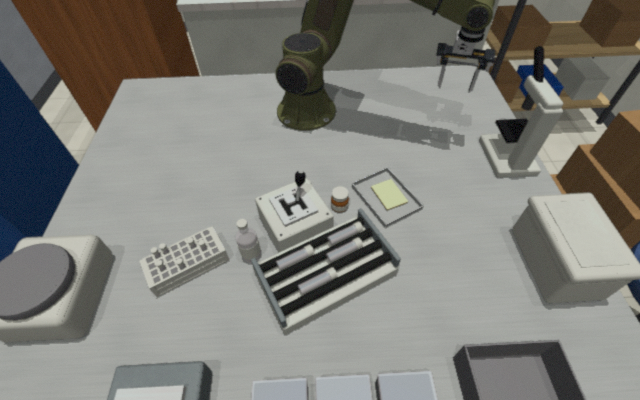

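View pics/top0.png

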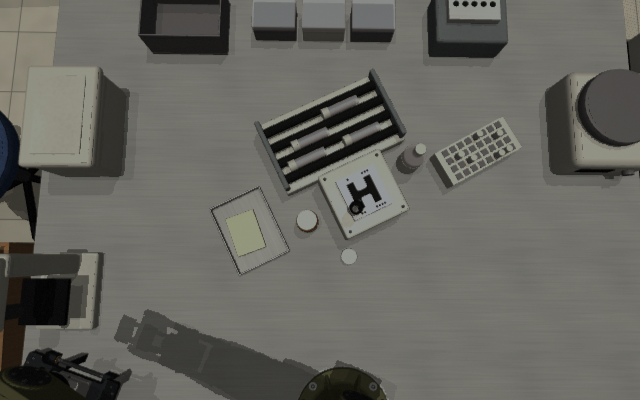

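View pics/wrist0.png

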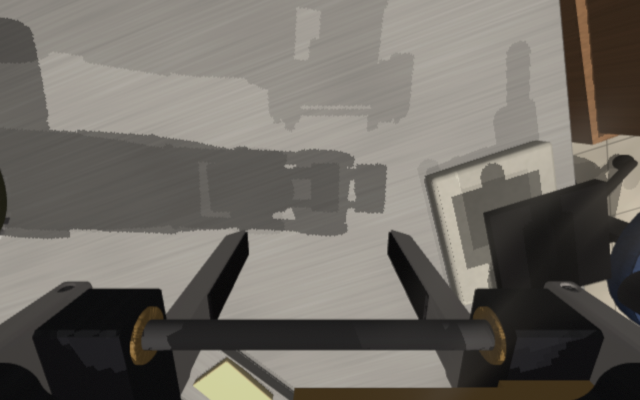

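The top view shows the gate at about (364,192) with the black knob at about (355,208), at the left lane's rear. The jar is at (307,221), the cap at (349,257), the tray at (250,230) and the bottle at (412,155). Next I'll measure these.

```bash
python3 - <<'E'
from h import *
c=cam('top'); P=cloud(c)
im=c['color'][:,:,::-1]
cv2.imwrite('pics/topcrop.png',cv2.resize(im[130:260,290:440],None,fx=5,fy=4.6,interpolation=cv2.INTER_CUBIC)[:598])
# plate/head top cloud
z=P[:,:,2]
m=(z>0.09)&(z<0.118); m[:,:300]=0;m[:130]=0;m[250:]=0;m[:,425:]=0
gm=m
n,l,s,ce=cv2.connectedComponentsWithStats(gm.astype('uint8'))
for i in range(1,n):
    if s[i,4]>30: print(s[i],ce[i])
k=1+np.argmax(s[1:,4]); 
q=P[l==k]; print(np.percentile(q[:,2],[5,25,50,75,95]))
cnt=cv2.findContours(((l==k)*255).astype('uint8'),cv2.RETR_EXTERNAL,cv2.CHAIN_APPROX_NONE)[0][0][:,0]
w=np.array([ray(c,u,v,0.098)[:2] for u,v in cnt],np.float32)*1000
print('minrect',cv2.minAreaRect(w))
# knob: dark and z>0.13
g=im.max(2)
km=(z>0.14)&(z<0.23); km[:,:310]=0; km[:150]=0; km[:,400:]=0;km[250:]=0
ys,xs=np.nonzero(km); print('knob px',len(xs),xs.min(),xs.max(),ys.min(),ys.max())
kp=P[km]; print(kp.min(0),kp.max(0),kp.mean(0))
top=kp[kp[:,2]>kp[:,2].max()-0.004]; print('top',top.mean(0),len(top))
for h in(0.16,.17,.175): print(h,ray(c,xs.mean(),ys.mean(),h))
E
```

```text
[300 130  28  14 112] [312.86607143 135.80357143]
[343 130  30  14 112] [354.67857143 135.40178571]
[402 144  23  23 227] [411.66960352 157.63876652]
[300 147  26  16  99] [311.87878788 154.82828283]
[ 318  149   91   90 4608] [363.22764757 192.69357639]
[0.09477938 0.09722011 0.09920014 0.10748969 0.11165239]
minrect ((576.8163452148438, -47.86979675292969), (178.95663452148438, 178.97848510742188), 26.00774383544922)
knob px 131 350 363 200 213
[ 0.51422872 -0.03921642  0.16104371] [ 0.54779854 -0.00781003  0.19465569] [ 0.53051308 -0.0229049   0.18537444]
top [ 0.53227262 -0.02284102  0.19262136] 25
0.16 [ 0.53370656 -0.02518582  0.16      ]
0.17 [ 0.53244252 -0.02428689  0.17      ]
0.175 [ 0.5318105  -0.02383743  0.175     ]
```

View pics/topcrop.png

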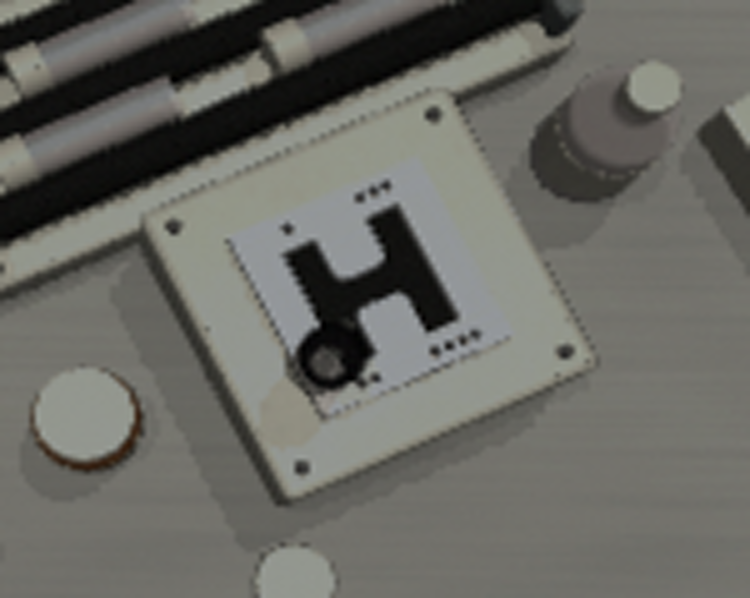

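```bash
python3 - <<'E'
from h import *
c=cam('top'); im=c['color'].astype(int)
# aluminium plate: bluish relative to head
b=im[:,:,2]-im[:,:,0]
m=np.zeros((400,640),'uint8'); sub=(b>2)&(im.min(2)>90); m[150:240,318:410]=sub[150:240,318:410]*255
cn=max(cv2.findContours(m,cv2.RETR_EXTERNAL,cv2.CHAIN_APPROX_NONE)[0],key=cv2.contourArea)[:,0]
w=np.array([ray(c,u,v,0.110)[:2] for u,v in cn],np.float32)*1000
print('plate',cv2.minAreaRect(w),len(cn))
# screws on head corners & H ends by intensity
dark=(im.max(2)<45).astype('uint8'); dark[:150]=0;dark[240:]=0;dark[:,:318]=0;dark[:,412:]=0
n,l,s,ce=cv2.connectedComponentsWithStats(dark)
for i in range(1,n):
    if s[i,4]>=3: print(s[i],ce[i],np.round(ray(c,*ce[i],0.104)[:2],4))
o=ctrl.get_obs(); M=R.from_euler('xyz',o['eef_rot']).as_matrix(); print(np.round(M,3))
th=np.radians(26); print('mixer x,y',np.cos(th),np.sin(th))
E
```

```text
plate ((577.1398315429688, -47.88978576660156), (110.80935668945312, 107.3137435913086), 25.93753433227539) 259
[318 150  42  20 340] [334.07058824 157.38529412] [0.6671 0.0275]
[347 176  34  39 484] [362.34090909 194.40495868] [ 0.5712 -0.0454]
[[-0.    -0.946  0.323]
 [-0.     0.323  0.946]
 [-1.     0.    -0.001]]
mixer x,y 0.898794046299167 0.4383711467890774
```

>>> servo_tool(
  motion=[-30,0,0,0,-60,0,0,0,-60,-34,-31,0,-60,-68,-62,0,-60,-102,-93,-5,-60,-137,-124,-10,-60,-171,-154,-15,-60,-205,-185,-20,-60,-239,-216,-25,-60,-273,-247,-30,-60,-307,-278,-35,-60,-342,-309,-40,-60,-376,-340,-45,-60,-410,-370,-45,-60,-444,-401,-45,-60,-478,-432,-45,-60,-478,-432,-45,-60,-478,-432,-45],
  gripper=0,
  force=20,
)

```text
time_s: 2.5
ee_pos: [0.4902, -0.0424, 0.2653]
eef_rot: [0.598, 1.57, 2.625]
force: [0.6, -0.1, 0.3]
grip_width: 0.0006
```

```bash
cat >> h.py <<'E'
G=np.array([.577,-.048]); TH=np.radians(26); A=np.array([[np.cos(TH),np.sin(TH)],[-np.sin(TH),np.cos(TH)]])
def mx(p): return np.r_[A@(np.array(p)[:2]-G),p[2]]*1000
def report():
    o=ctrl.get_obs(); M=R.from_euler('xyz',o['eef_rot']).as_matrix()
    print('tcp mixer mm',np.round(mx(o['ee_pos']),1),'toolz in mixer deg',np.round(np.degrees(np.arctan2(M[1,2],M[0,2])-TH),1),'tilt',np.round(M[2],3),'F mixer',np.round(np.r_[A@o['force'][:2],o['force'][2]],1),'t',o['time_s'])
def knob(c,reg=None):
    P=cloud(c); Q=(P[:,:,:2]-G)@A.T*1000; z=P[:,:,2]
    m=(z>0.14)&(z<0.21)&(np.abs(Q).max(2)<75)&(c['color'].max(2)<75)
    return m,np.c_[Q[m],z[m]*1000]
E
python3 - <<'E'
from h import *
report()
for n in ['wrist','top']:
    c=cam(n); save(c,n+'1.png'); m,q=knob(c); print(n,len(q)); 
    if len(q): print(q.min(0).round(1),q.max(0).round(1),q[q[:,2]>q[:,2].max()-6].mean(0).round(1))
E
```

```text
tcp mixer mm [-75.5  43.1 265.3] toolz in mixer deg 90.1 tilt [-1.  0.  0.] F mixer [ 0.5 -0.3  0.3] t 2.5
wrist 55
[-47.3  29.1 156.7] [-37.3  53.9 179.5] [-46.5  44.8 176.3]
top 0
```

View pics/wrist1.png

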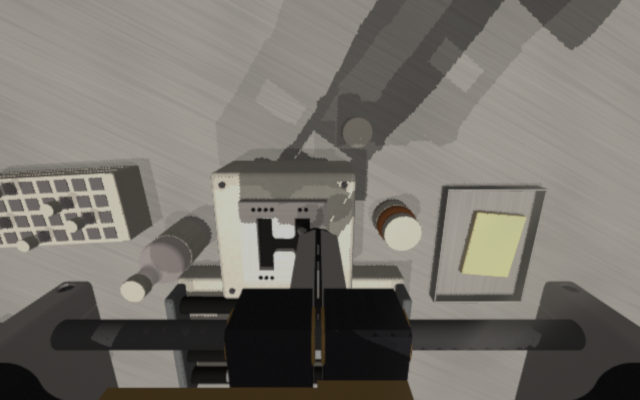

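View pics/top1.png

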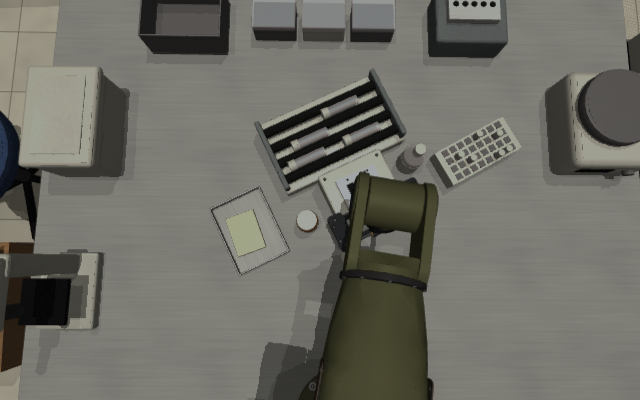

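>>> servo_tool(
  motion=[40,0,-1,0,80,0,-1,0,109,0,-1,0,109,0,-1,0,109,-5,-1,0,109,-10,-1,0,109,-15,-1,0,109,-15,-1,0],
)

```text
time_s: 3.6
ee_pos: [0.5047, -0.0368, 0.1567]
eef_rot: [-2.248, 1.57, -0.221]
force: [-0.1, 0.5, -0.5]
grip_width: 0.0003
```

```bash
python3 - <<'E'
from h import *
report()
c=cam('scene'); cv2.imwrite('pics/s2.png',cv2.resize(c['color'][150:270,230:370,::-1],None,fx=5,fy=5,interpolation=cv2.INTER_CUBIC))
c=cam('wrist'); save(c,'w2.png')
for n in ['scene','wrist']:
    c=cam(n); m,q=knob(c); print(n,len(q)); 
    if len(q): print(q.min(0).round(1),q.max(0).round(1))
E
```

```text
tcp mixer mm [-60.   41.7 156.7] toolz in mixer deg 90.2 tilt [-1. -0. -0.] F mixer [ 0.1  0.5 -0.5] t 3.6
scene 148
[-51.9  26.6 149.9] [-10.8  59.2 207.8]
wrist 1705
[-70.7  29.3 156.1] [-67.6  54.  210. ]
```

View pics/s2.png

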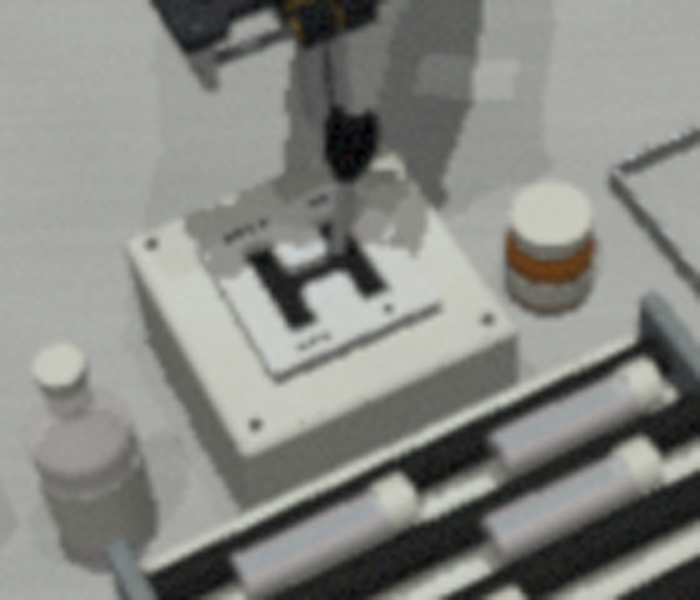

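View pics/w2.png

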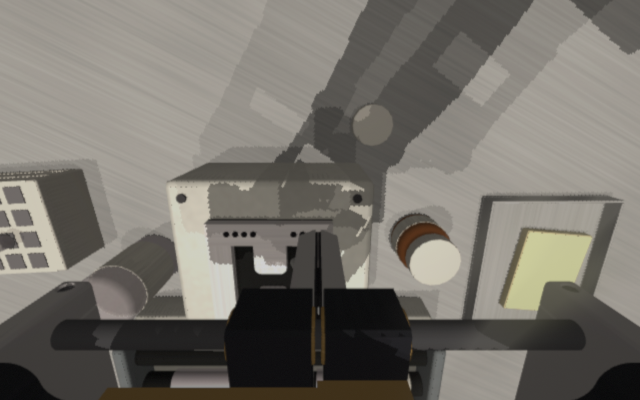

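```bash
python3 - <<'E'
from h import *
c=cam('wrist'); print('cam',mx(-c['R'].T@c['t']).round(0))
P=cloud(c)
for u,v in[(302,270),(318,250),(335,270),(318,236),(318,228),(340,280),(270,340)]: print(u,v,mx(pt(c,u,v)).round(1),c['color'][v,u])
c=cam('scene'); m,q=knob(c)
for lo in range(145,205,8):
    s=q[(q[:,2]>=lo)&(q[:,2]<lo+8)]
    if len(s): print(lo,len(s),s.min(0).round(0)[:2],s.max(0).round(0)[:2])
E
```

```text
cam [-145.   42.  337.]
302 270 [-69.8  34.2 208.4] [69 67 64]
318 250 [-68.3  42.2 183.6] [30 28 28]
335 270 [-69.7  50.6 208. ] [70 67 64]
318 236 [-69.   42.2 165.2] [31 29 29]
318 228 [-52.   42.3 110.8] [121 115 110]
340 280 [-70.   52.4 217.5] [69 66 63]
270 340 [-92.3  30.3 278.9] [16 16 17]
145 3 [-22.  29.] [-15.  35.]
153 7 [-27.  28.] [-12.  41.]
161 19 [-49.  25.] [-12.  48.]
169 23 [-52.  27.] [-11.  54.]
177 38 [-52.  28.] [-10.  59.]
185 48 [-51.  32.] [-14.  57.]
193 8 [-52.  38.] [-24.  46.]
201 5 [-52.  40.] [-49.  44.]
```

>>> servo_tool(
  motion=[0,-3,0,0,0,-6,0,0,0,-9,0,0,0,-12,0,0,0,-15,0,0,0,-18,0,0,0,-21,0,0,0,-24,0,0,0,-27,0,0,0,-30,0,0,0,-32,0,0,0,-32,0,0],
)

```text
time_s: 5.4
ee_pos: [0.5332, -0.0228, 0.1564]
eef_rot: [-1.558, 1.571, 0.469]
force: [-0.5, -0.5, 1.7]
grip_width: 0.0008
```

```bash
cat >> h.py <<'E'
def look(f):
    report()
    c=cam('scene'); m,q=knob(c)
    cv2.imwrite('pics/'+f,cv2.resize(c['color'][150:270,230:370,::-1],None,fx=5,fy=5,interpolation=cv2.INTER_CUBIC))
    for lo in range(145,205,8):
        s=q[(q[:,2]>=lo)&(q[:,2]<lo+8)]
        if len(s): print(lo,len(s),s.min(0).round(0)[:2],s.max(0).round(0)[:2])
E
python3 -c "
from h import *
look('s3.png')"
```

```text
tcp mixer mm [-28.3  41.8 156.4] toolz in mixer deg 90.2 tilt [-1. -0.  0.] F mixer [-0.7 -0.2  1.7] t 5.4
145 2 [ 0. 30.] [ 5. 32.]
153 6 [ 2. 27.] [10. 36.]
161 11 [-1. 26.] [14. 40.]
169 24 [-18.  26.] [16. 57.]
177 31 [-19.  27.] [17. 57.]
185 45 [-20.  31.] [17. 58.]
193 22 [-19.  34.] [10. 51.]
201 4 [-20.  40.] [-17.  43.]
```

View pics/s3.png

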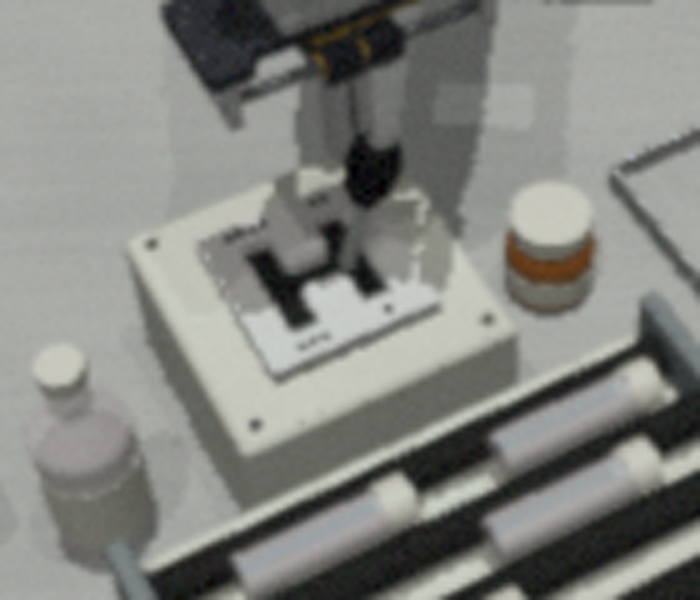

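>>> servo_tool(
  motion=[0,7,0,0,0,14,0,0,0,14,15,0,0,14,30,0,0,14,46,0,0,14,46,0,0,0,46,0,0,-15,46,0,0,-28,46,0,0,-28,40,0,0,-28,35,0,0,-28,35,0],
)

```text
time_s: 6.95
ee_pos: [0.5428, 0.0203, 0.1565]
eef_rot: [1.8, 1.571, -2.456]
force: [0.7, -0.2, 0.6]
grip_width: 0.0003
```

```bash
python3 -c "
from h import *
look('s4.png')"
```

```text
tcp mixer mm [ -0.8  76.4 156.5] toolz in mixer deg 90.1 tilt [-1.  0. -0.] F mixer [ 0.5 -0.5  0.6] t 6.95
145 2 [ 1. 30.] [ 5. 32.]
153 4 [ 3. 29.] [10. 36.]
161 13 [-4. 26.] [15. 73.]
169 16 [-4. 26.] [16. 48.]
177 30 [-9. 28.] [16. 61.]
185 39 [-15.  30.] [15. 73.]
193 20 [-9. 34.] [10. 73.]
201 1 [10. 73.] [10. 73.]
```

View pics/s4.png

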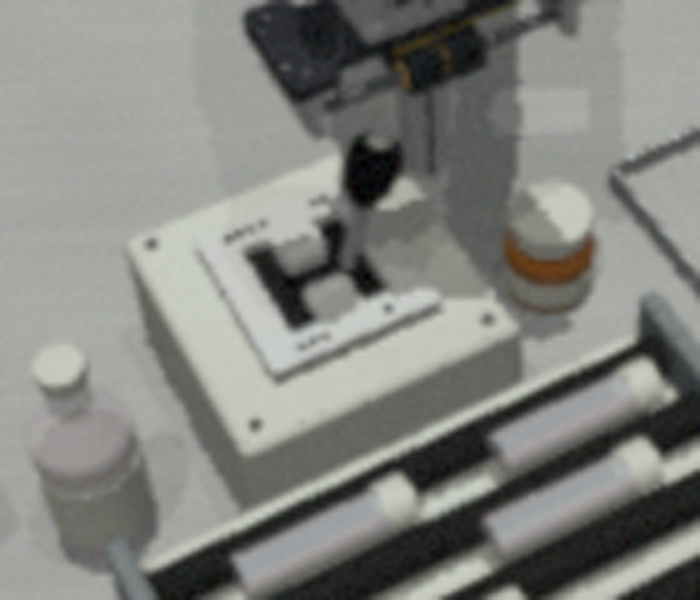

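>>> servo_tool(
  motion=[0,0,-4,0,0,0,-8,0,0,0,-12,0,0,0,-16,0,0,0,-20,0,0,0,-24,0,0,0,-28,0,0,0,-32,0,0,0,-36,0,0,0,-40,0,0,0,-44,0,0,0,-48,0,0,0,-52,0,0,0,-56,0,0,0,-60,0,0,0,-64,0,0,0,-68,0,0,0,-68,0],
)

```text
time_s: 9.25
ee_pos: [0.5729, -0.0404, 0.1564]
eef_rot: [2.8, 1.571, -1.456]
force: [-0.6, 1.2, -0.0]
grip_width: 0.0005
```

```bash
python3 -c "
from h import *
look('s5.png')"
```

```text
tcp mixer mm [ -0.4   8.6 156.4] toolz in mixer deg 90.1 tilt [-1.  0. -0.] F mixer [ 0.   1.3 -0. ] t 9.25
145 1 [  2. -19.] [  2. -19.]
153 2 [8. 7.] [9. 8.]
161 7 [  3. -33.] [14.  8.]
169 17 [  3. -33.] [16.  9.]
177 21 [  1. -36.] [16. 10.]
185 38 [-10. -36.] [18. 10.]
193 45 [ -6. -35.] [14. 12.]
201 4 [  2. -25.] [8. 9.]
```

View pics/s5.png

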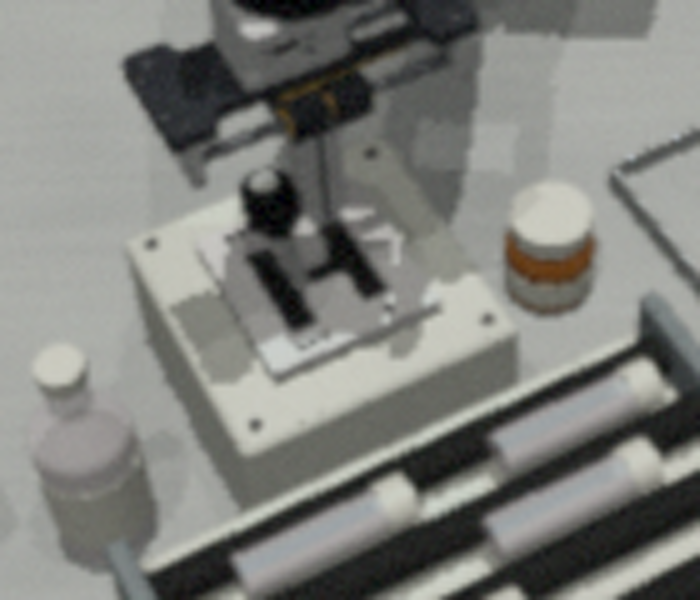

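>>> servo_tool(
  motion=[0,0,-2,0,0,0,-4,0,0,0,-6,0,0,0,-8,0,0,0,-10,0,0,0,-12,0,0,0,-14,0,0,0,-16,0,0,0,-18,0,0,0,-18,0],
)

```text
time_s: 10.55
ee_pos: [0.5808, -0.0564, 0.1565]
eef_rot: [-2.678, 1.571, -0.651]
force: [-1.1, 1.5, -1.1]
grip_width: 0.0007
```

```bash
python3 -c "
from h import *
look('s6.png')"
```

```text
tcp mixer mm [ -0.3  -9.3 156.5] toolz in mixer deg 90.2 tilt [-1. -0. -0.] F mixer [-0.3  1.8 -1.1] t 10.55
145 2 [  4. -33.] [  5. -29.]
161 10 [  8. -46.] [16. -7.]
169 21 [  1. -53.] [16. -7.]
177 29 [ -5. -55.] [17. -9.]
185 37 [  0. -54.] [15. -8.]
193 19 [ -2. -46.] [12. -7.]
201 3 [  9. -12.] [ 13. -10.]
```

View pics/s6.png

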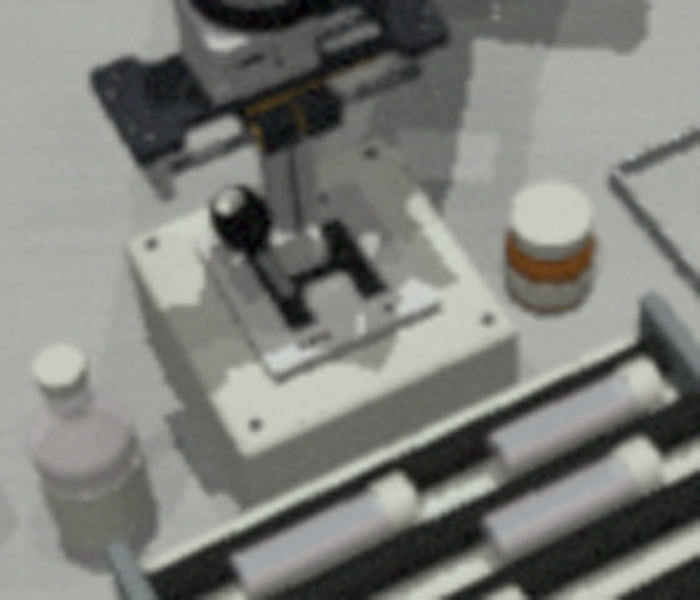

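>>> servo_tool(
  motion=[0,0,-1,0,0,0,-2,0,0,0,-3,0,0,0,-4,0,0,0,-4,0],
)

```text
time_s: 11.22
ee_pos: [0.5825, -0.06, 0.1564]
eef_rot: [-2.738, 1.571, -0.711]
force: [-0.6, 1.4, 0.0]
grip_width: 0.0004
```

```bash
python3 -c "
from h import *
look('s7.png')"
```

```text
tcp mixer mm [ -0.3 -13.2 156.4] toolz in mixer deg 90.2 tilt [-1. -0. -0.] F mixer [0.1 1.5 0. ] t 11.225
145 1 [  9. -37.] [  9. -37.]
153 2 [  8. -47.] [ 11. -33.]
161 14 [  2. -57.] [ 15. -14.]
169 19 [  3. -56.] [ 16. -13.]
177 28 [ -4. -60.] [ 18. -12.]
185 39 [ -2. -59.] [ 15. -12.]
193 20 [ -4. -50.] [ 11. -12.]
201 2 [  9. -14.] [ 10. -13.]
```

View pics/s7.png

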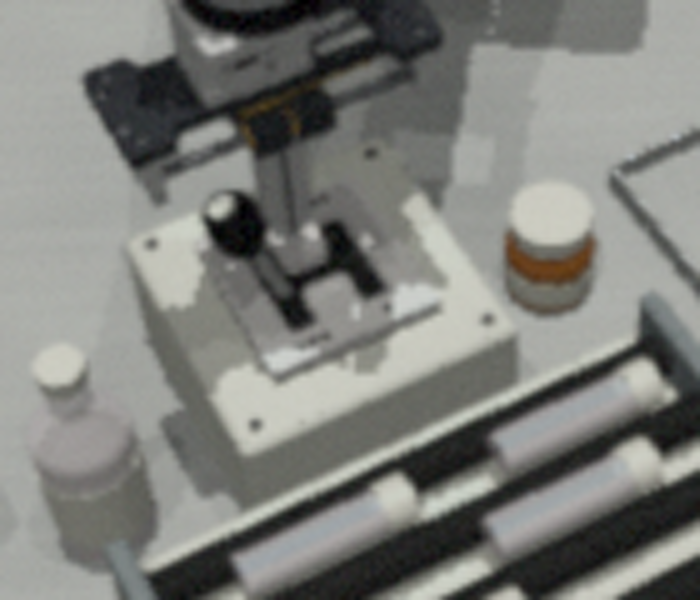

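>>> servo_tool(
  motion=[0,0,8,0,0,0,16,0,0,12,16,0,0,24,16,0,0,36,16,0,0,46,16,0,0,46,6,0,0,46,-4,0,0,46,-14,0,0,46,-24,0,0,46,-29,0,0,40,-29,0,0,34,-29,0,0,34,-29,0],
)

```text
time_s: 13.02
ee_pos: [0.5651, -0.1004, 0.1564]
eef_rot: [0.491, 1.571, 2.519]
force: [0.3, -0.3, -0.1]
grip_width: 0.0005
```

```bash
python3 -c "
from h import *
look('s8.png')"
```

```text
tcp mixer mm [-33.7 -41.8 156.4] toolz in mixer deg 90.2 tilt [-1.  0.  0.] F mixer [ 0.1 -0.4 -0.1] t 13.025
145 1 [  8. -37.] [  8. -37.]
153 4 [-25. -44.] [ 12. -34.]
161 18 [-25. -57.] [ 17. -34.]
169 19 [-26. -59.] [ 16. -33.]
177 34 [-26. -60.] [ 16. -30.]
185 40 [-25. -59.] [ 16. -30.]
193 19 [-25. -52.] [ 11. -33.]
201 6 [-26. -45.] [-21. -40.]
```

View pics/s8.png

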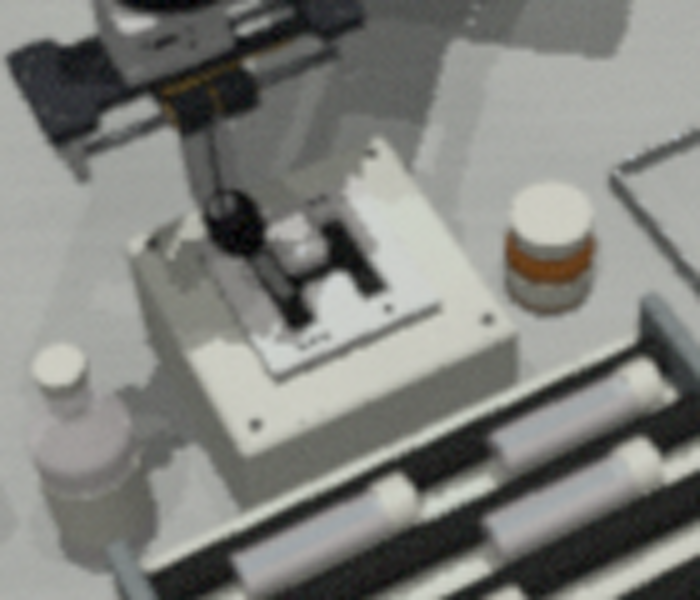

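>>> servo_tool(
  motion=[0,-3,0,0,0,-6,0,0,0,-9,0,0,0,-12,0,0,0,-15,0,0,0,-18,0,0,0,-21,0,0,0,-24,0,0,0,-27,0,0,0,-30,0,0,0,-33,0,0,0,-36,0,0,0,-39,0,0,0,-42,0,0,0,-45,0,0,0,-48,0,0,0,-48,0,0],
)

```text
time_s: 15.2
ee_pos: [0.6081, -0.0796, 0.1565]
eef_rot: [-2.073, 1.57, -0.046]
force: [-0.6, -1.0, -0.3]
grip_width: 0.0005
```

```bash
python3 -c "
from h import *
look('s9.png')"
```

```text
tcp mixer mm [ 14.1 -42.1 156.5] toolz in mixer deg 90.2 tilt [-1. -0. -0.] F mixer [-1.  -0.6 -0.3] t 15.2
153 8 [ 21. -45.] [ 56. -32.]
161 15 [ 22. -59.] [ 59. -33.]
169 21 [ 24. -60.] [ 60. -28.]
177 44 [ 23. -60.] [ 62. -30.]
185 27 [ 21. -58.] [ 58. -34.]
193 1 [ 23. -42.] [ 23. -42.]
201 5 [ 21. -44.] [ 26. -40.]
```

View pics/s9.png

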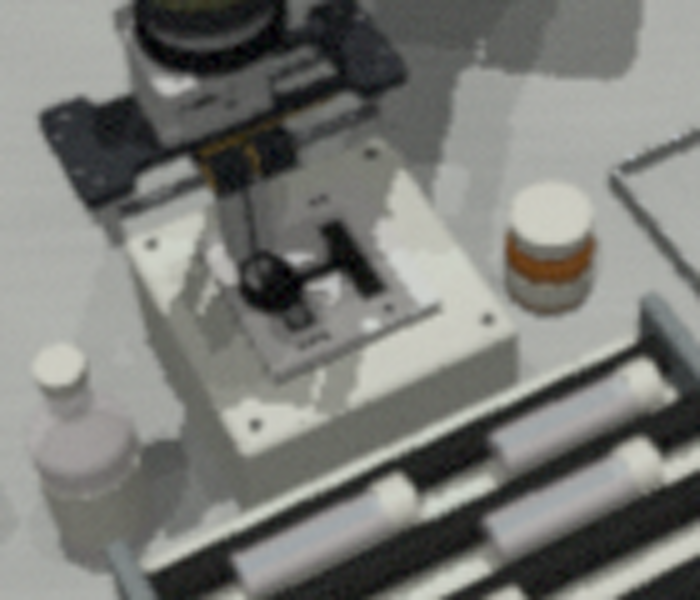

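>>> servo_tool(
  motion=[0,-1,0,0,0,-2,0,0,0,-3,0,0,0,-4,0,0,0,-4,0,0],
)

```text
time_s: 15.88
ee_pos: [0.6115, -0.078, 0.1564]
eef_rot: [-1.884, 1.571, 0.144]
force: [-2.2, -1.1, -0.9]
grip_width: 0.0007
```

>>> servo_tool(
  motion=[0,-0.5,0,0,0,-1,0,0,0,-1.5,0,0,0,-2,0,0,0,-2,0,0],
)

```text
time_s: 16.5
ee_pos: [0.613, -0.0772, 0.1563]
eef_rot: [1.319, 1.57, -2.936]
force: [-3.9, -1.1, -0.4]
grip_width: 0.0003
```

```bash
python3 -c "
from h import *
look('s10.png')"
```

```text
tcp mixer mm [ 19.5 -42.  156.3] toolz in mixer deg 90.2 tilt [-1.     0.001  0.   ] F mixer [-4.   0.7 -0.4] t 16.5
153 8 [ 28. -49.] [ 62. -32.]
161 14 [ 28. -59.] [ 64. -33.]
169 26 [ 29. -61.] [ 66. -30.]
177 42 [ 27. -59.] [ 66. -29.]
185 23 [ 27. -57.] [ 60. -34.]
193 3 [ 29. -45.] [ 31. -42.]
201 3 [ 28. -44.] [ 30. -41.]
```

>>> servo_tool(
  motion=[0,-0.5,0,0,0,-1,0,0,0,-1.5,0,0,0,-1.5,0,0],
)

```text
time_s: 17.05
ee_pos: [0.6137, -0.077, 0.1562]
eef_rot: [1.358, 1.568, -2.898]
force: [-9.6, -4.2, 1.2]
grip_width: 0.0003
```

```bash
python3 -c "
from h import *
look('s11.png')"
```

```text
tcp mixer mm [ 20.2 -42.1 156.2] toolz in mixer deg 90.1 tilt [-1.     0.003  0.001] F mixer [-10.5   0.4   1.2] t 17.05
145 1 [ 57. -42.] [ 57. -42.]
153 9 [ 27. -48.] [ 60. -32.]
161 14 [ 27. -59.] [ 64. -32.]
169 20 [ 30. -61.] [ 66. -28.]
177 46 [ 28. -60.] [ 66. -31.]
185 24 [ 27. -54.] [ 61. -33.]
193 3 [ 29. -45.] [ 30. -42.]
201 3 [ 28. -45.] [ 31. -41.]
```

>>> servo_tool(
  motion=[0,5,0,0,0,15,0,0,0,30,0,0,0,40,0,0,-40,40,0,0,-80,40,0,0,-110,40,0,0,-110,50,40,0,-110,60,80,0,-110,60,120,0,-110,60,160,0,-110,60,200,0,-110,60,240,0,-110,60,240,0],
)

```text
time_s: 18.85
ee_pos: [0.4541, 0.1141, 0.2669]
eef_rot: [-1.638, 1.57, 0.392]
force: [0.3, -0.5, -0.0]
grip_width: 0.0004
```

```bash
python3 - <<'E'
from h import *
look('s12.png')
c=cam('top'); m,q=knob(c); print('top',len(q)); 
if len(q):print(q.min(0).round(1),q.max(0).round(1))
v,u=np.nonzero(m)
if len(u): print('ray at z166',mx(ray(c,u.mean(),v.mean(),.170)).round(1))
save(c,'top12.png')
E
```

```text
tcp mixer mm [-39.4 199.6 266.9] toolz in mixer deg 90.3 tilt [-1.    -0.001 -0.   ] F mixer [ 0.1 -0.6 -0. ] t 18.85
145 1 [ 57. -42.] [ 57. -42.]
153 4 [ 42. -40.] [ 62. -32.]
161 5 [ 60. -54.] [ 64. -32.]
169 20 [ 48. -60.] [ 66. -28.]
177 31 [ 39. -60.] [ 65. -31.]
185 19 [ 41. -50.] [ 63. -36.]
top 159
[ 28.1 -59.4 142.3] [ 61.9 -26.1 193.4]
ray at z166 [ 43.3 -40.7 170. ]
```

View pics/s12.png

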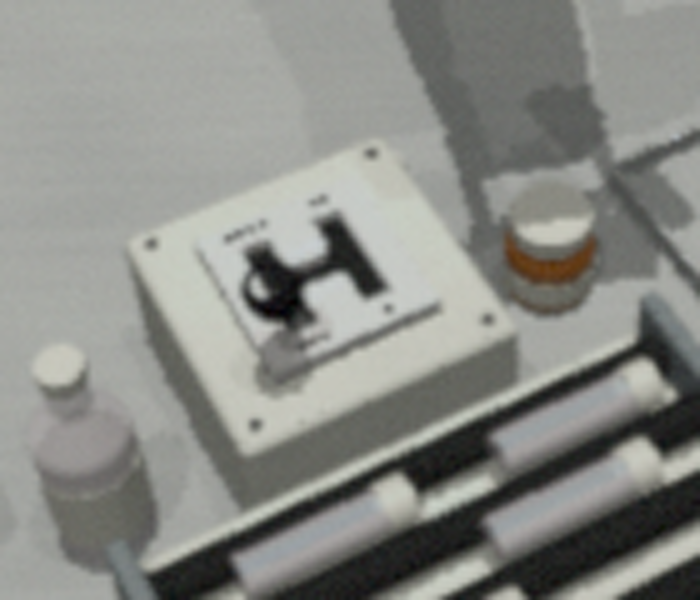

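View pics/top12.png

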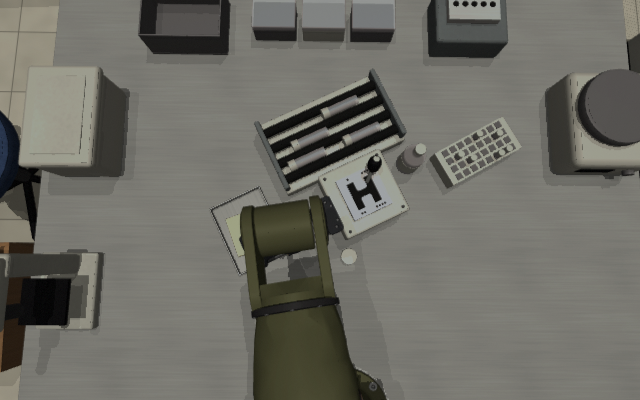

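The knob sits at (375,162) in the top picture, over the three-dot slot. The bottle, rack, cap and jar haven't moved, and the arm is clear.

```bash
python3 -c "
from h import *
print(ctrl.hand_in())"
```

```text
the job is handed in; nothing more can be done
None
```

The mixer is in third gear and the job is handed in, with about 19 s on the robot's clock.

**What I did:** The lever started in the second slot side of the left lane, about 29 mm behind the middle. With shut fingers I pushed it:
1. forward to the cross channel, where the pictures put it within about 2 mm of the middle;
2. across to the right-hand lane, where it stayed near x = 0 and never entered the fourth slot;
3. forward until the stop held it. The push force rose from 4 to about 10 N while the fingers barely moved.

I then drew the fingers back and raised them clear.

**Last checks:**
- **Top view:** its depth extents put the knob's centre at about (45, -43) mm in the mixer's frame, against (45, -42) for third. A cruder check of the same picture, casting a ray through the middle of the knob's pixels, gave (43, -41).
- **Scene camera:** it put the front of the knob at 66 mm, so its centre at about 49 mm. That is about 4 mm further forward than the top view says. I put it down to camera error, since the stop had clearly been reached.
- **Bystanders:** the bottle, jar, rack and cap looked unmoved in the final pictures. The arm hid part of the tray and pad in the top view, so I couldn't see all of them, but the fingers never went near them at table height.

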